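# Clean the glue spatulas and set them to dry

### The job

Clean the glue spatulas that stand in the slot blocks and put them up to dry, one after the other, the widest blade first and the narrowest last: dip the end of the blade well down into the cleaning cup for a moment, then hang the spatula by its eye on a hook of the drying rail, each on a hook of its own, with the graduated brass plate facing outward, before you take the next. When all hang, turn the rail's air valve to half open (45 degrees); leave the cup standing upright and the other things on the table where they are.

Things in the scene. Friction and masses are not known exactly. Their poses are not given: they have to be found in the camera images.
- cup: loose open steel cup standing on the table, 72 mm across outside, 66 mm inside, 60 mm high, inner floor 6 mm up, 0.4 kg; origin at the centre of its underside, z up. It may be knocked some centimetres aside during the run
- cup_rim (a point): centre of the cup's mouth, 60 mm above its underside
- rack: fixed drying rail: wooden base 70 x 320 x 12 mm, two posts, a horizontal air pipe (18 mm thick, axis 160 mm above the table) along the rack's y, directly above the origin. Three steel hooks stick out of the pipe towards the rack's -x (outward, roughly towards the robot). Origin at the centre of the base's underside; z up
- valve_grip (a point): centre of the valve's T-handle, a dark steel bar 56 mm long, 11 mm wide, 20 mm high, on the riser at the rail's right (-y) end, 203 mm above the table; this point is on its upright turning axis. Frame turns with the handle: its x runs along the bar
- valve (a joint): valve opening in rad: 0 shut (bar square to the pipe), 1.571 full open (bar in line with the pipe), end stops at both; seen from above, turning clockwise opens it. Stays where it is left (friction about 0.06 N m)
- hook0_seat (a point): left (+y) hook, hooks are 75 mm apart: where the centre of a spatula's eye comes to be when it hangs here, 30 mm outward of the pipe's axis, 149 mm above the table. The hook's rod is 6 mm thick, its axis level and 160 mm above the table (11 mm above this point), from the pipe to 50 mm outward of the pipe's axis
- hook0_tip (a point): upturned outer end of that hook (left (+y)): 56 mm outward of the pipe's axis, 172 mm above the table, 6 mm thick, so that the top of the hook is at 175 mm
- hook1_seat (a point): middle hook, hooks are 75 mm apart: where the centre of a spatula's eye comes to be when it hangs here, 30 mm outward of the pipe's axis, 149 mm above the table. The hook's rod is 6 mm thick, its axis level and 160 mm above the table (11 mm above this point), from the pipe to 50 mm outward of the pipe's axis
- hook1_tip (a point): upturned outer end of that hook (middle): 56 mm outward of the pipe's axis, 172 mm above the table, 6 mm thick, so that the top of the hook is at 175 mm
- hook2_seat (a point): right (-y) hook, hooks are 75 mm apart: where the centre of a spatula's eye comes to be when it hangs here, 30 mm outward of the pipe's axis, 149 mm above the table. The hook's rod is 6 mm thick, its axis level and 160 mm above the table (11 mm above this point), from the pipe to 50 mm outward of the pipe's axis
- hook2_tip (a point): upturned outer end of that hook (right (-y)): 56 mm outward of the pipe's axis, 172 mm above the table, 6 mm thick, so that the top of the hook is at 175 mm
- wide_grip (a point): spatula with the wide blade (44 mm wide; the three differ only in this), 0.06 kg, absent in some runs (None). Point: middle of the solid upper grip, 22 mm wide (its y), 10 mm thick (its x), 159 mm above the blade's lower edge, 13 mm below the top end. Its z points up to the handle's end; its -x side is the marked face (brass graduated plate below the eye), the +x side is plain
- wide_eye (a point): centre of the wide spatula's hanging eye, 51 mm below its grip point: a rectangular hole right through along x, 16 mm wide (y) and 28 mm high (z); axes as the grip point's
- wide_tip (a point): middle of the wide spatula's blade's lower edge, 159 mm below its grip point; blade 6 mm thick, 44 mm wide. The spatula starts upright, handle up, in its own fixed wooden slot block (46 x 72 mm, 46 mm high, slot 40 mm deep, about 1.5 mm play each side); lift it straight up by 45 mm or more to take it out
- middle_grip (a point): spatula with the middle blade (32 mm wide; the three differ only in this), 0.06 kg, absent in some runs (None). Point: middle of the solid upper grip, 22 mm wide (its y), 10 mm thick (its x), 159 mm above the blade's lower edge, 13 mm below the top end. Its z points up to the handle's end; its -x side is the marked face (brass graduated plate below the eye), the +x side is plain
- middle_eye (a point): centre of the middle spatula's hanging eye, 51 mm below its grip point: a rectangular hole right through along x, 16 mm wide (y) and 28 mm high (z); axes as the grip point's
- middle_tip (a point): middle of the middle spatula's blade's lower edge, 159 mm below its grip point; blade 6 mm thick, 32 mm wide. The spatula starts upright, handle up, in its own fixed wooden slot block (46 x 60 mm, 46 mm high, slot 40 mm deep, about 1.5 mm play each side); lift it straight up by 45 mm or more to take it out
- narrow_grip (a point): spatula with the narrow blade (20 mm wide; the three differ only in this), 0.06 kg, absent in some runs (None). Point: middle of the solid upper grip, 22 mm wide (its y), 10 mm thick (its x), 159 mm above the blade's lower edge, 13 mm below the top end. Its z points up to the handle's end; its -x side is the marked face (brass graduated plate below the eye), the +x side is plain
- narrow_eye (a point): centre of the narrow spatula's hanging eye, 51 mm below its grip point: a rectangular hole right through along x, 16 mm wide (y) and 28 mm high (z); axes as the grip point's
- narrow_tip (a point): middle of the narrow spatula's blade's lower edge, 159 mm below its grip point; blade 6 mm thick, 20 mm wide. The spatula starts upright, handle up, in its own fixed wooden slot block (46 x 48 mm, 46 mm high, slot 40 mm deep, about 1.5 mm play each side); lift it straight up by 45 mm or more to take it out
- glue_bottle: bystander: white squeeze bottle of glue, 169 mm high; origin at the centre of its underside
- wax_tin: bystander: flat round tin, 73 mm across, 24 mm high; origin at the centre of its underside
- abrasive_pad: bystander: folded abrasive pad, 58 x 63 x 11 mm; origin at the centre of its underside

How it is judged (in metres and radians):
On the way, in this order (a step that is already met when the one before it is completed fails the run):
1. the wide spatula, held, has its blade tip dipped at least 20 mm below the rim of the cup, inside it, for 0.3 s (z of wide_tip in the frame of cup_rim between -0.058 and -0.02 m and horizontal distance between wide_tip and cup_rim below 0.025 m and contact force between the fingers and wide above 0.5 N), for 0.3 s.
2. the wide spatula hangs by its eye on a hook, marked face outward, let go (((distance between wide_eye and hook0_seat below 0.025 m and x of hook0_tip in the frame of wide_eye below -0.004 m) or (distance between wide_eye and hook1_seat below 0.025 m and x of hook1_tip in the frame of wide_eye below -0.004 m) or (distance between wide_eye and hook2_seat below 0.025 m and x of hook2_tip in the frame of wide_eye below -0.004 m)) and contact force between wide and the fingers below 0.1 N and angle between wide_eye's own z axis and vertical below 0.4 rad), for 0.3 s.
3. the middle spatula, held, has its blade tip dipped at least 20 mm below the rim of the cup, inside it, for 0.3 s (z of middle_tip in the frame of cup_rim between -0.058 and -0.02 m and horizontal distance between middle_tip and cup_rim below 0.025 m and contact force between the fingers and middle above 0.5 N), for 0.3 s.
4. the middle spatula hangs by its eye on a hook, marked face outward, let go (((distance between middle_eye and hook0_seat below 0.025 m and x of hook0_tip in the frame of middle_eye below -0.004 m) or (distance between middle_eye and hook1_seat below 0.025 m and x of hook1_tip in the frame of middle_eye below -0.004 m) or (distance between middle_eye and hook2_seat below 0.025 m and x of hook2_tip in the frame of middle_eye below -0.004 m)) and contact force between middle and the fingers below 0.1 N and angle between middle_eye's own z axis and vertical below 0.4 rad), for 0.3 s.
5. the narrow spatula, held, has its blade tip dipped at least 20 mm below the rim of the cup, inside it, for 0.3 s (z of narrow_tip in the frame of cup_rim between -0.058 and -0.02 m and horizontal distance between narrow_tip and cup_rim below 0.025 m and contact force between the fingers and narrow above 0.5 N), for 0.3 s.
6. the narrow spatula hangs by its eye on a hook, marked face outward, let go (((distance between narrow_eye and hook0_seat below 0.025 m and x of hook0_tip in the frame of narrow_eye below -0.004 m) or (distance between narrow_eye and hook1_seat below 0.025 m and x of hook1_tip in the frame of narrow_eye below -0.004 m) or (distance between narrow_eye and hook2_seat below 0.025 m and x of hook2_tip in the frame of narrow_eye below -0.004 m)) and contact force between narrow and the fingers below 0.1 N and angle between narrow_eye's own z axis and vertical below 0.4 rad), for 0.3 s.
7. the air valve stands half open, at 45 degrees (38 to 52) (value of joint valve between 0.665 and 0.905 rad), for 0.3 s.
At the end, for the whole second after the job is handed in: Every spatula present hangs still and let go by its eye on a hook of its own (eye within 25 mm of the hook's seat point, within 0.4 rad of upright), brass plate outward; valve between 0.665 and 0.905 rad; cup upright on the table (all of step 2 and all of step 4 and all of step 6 and all of step 7 and linear speed of each of wide, middle, narrow below 0.05 m/s and distance between wide_eye and middle_eye above 0.045 m and distance between each of wide_eye, middle_eye and narrow_eye above 0.045 m and angle between cup's own z axis and vertical below 0.2 rad and height (world z) of cup_rim above 0.04 m); the robot touches nothing.
It fails at once if a bystander (glue bottle, wax tin, abrasive pad) is pushed more than 40 mm or the bottle tipped over (distance of any of glue_bottle, wax_tin, abrasive_pad from where it was at the start of the episode above 0.04 m or angle between glue_bottle's own z axis and vertical above 0.6 rad).
Of wide, middle, narrow only 2 to 3 are there at a start; the rules pass over those that are not, and their reading is None.
At some moment in a run one of cup may be knocked a few centimetres aside while the robot is not near it.
It also fails if it takes over 210 s, if anything falls off the work surface, if the arm or the gripper's body presses on something with over 40 N, if the wrist force passes 120 N, or if a joint passes its speed limit or range.

### The arm

A 6-joint arm with a two-finger parallel gripper is mounted at the origin on a cart in front of the work surface, level with it; the furniture and walls round the work are solid. World frame = base frame: x ahead of the robot, y to its left, z up, the work surface at z = 0. Lengths are in mm, angles in rad, forces in N, time in s.
With the tool pointing down it reaches from about 350 to 975 mm from the base axis. Payload 7.1 kg.
Tool frame: the origin (TCP) lies midway between the tips of the shut fingers; the grasp point (between the pads) lies 19 mm behind it (ctrl.grasp_offset is the distance from the TCP to the grasp point, in mm); z points along the fingers, y is the line along which they close (so a half turn about z gives the same grasp; the last joint's range is limited). The gripper opens to 88 mm and grips with 3 to 60 N. Pads are 20 mm wide; open, the fingers measure 115 mm over their backs; the gripper's body (75 mm by 178 mm) begins 61 mm behind the grasp point.
Start: joints at [-1.237, 0.423, 1.63, -0, 1.089, -0.019], TCP at [215.971, -586.482, 222.675] pointing down, gripper open.
Joint ranges: [-3, 3], [-0.9, 2.11], [0.09, 2.58], [-1.31, 4.45], [0.11, 2.69], [-2.54, 2.54]. Speed limits (rad/s): [2.39, 2.39, 3.01, 3.14, 3.14, 3.14].

### API

Orientations are given as a rotation vector (axis times angle).
In Python, from workcell import ctrl gives the robot as it stands. The module is installed in compiled form; this text tells all that it offers.
- The arm moves only by the tool servo_tool, never from a script. Its argument "rows" is a list of rows, each a list of 7 numbers: the turn, a rotation vector about the tool's x, y, z as a fraction of full scale, then the shift along the tool's x, y, z as a fraction of full scale, then the finger opening in mm, from 0 to 87.8. A call has 1 to 10 rows; each row is the pose to reach, as a shift and turn from the pose commanded when the call began, along the tool's axes at that moment; what a row does not reach only later rows make up. Full scale, the value 1, is 20 cm for a shift and 1.5 rad for a turn. A row lasts 1/8 s, in which the tool goes at most 62.5 mm and 10.7 degrees, less where a joint would pass 70% of its speed; a pose out of reach is approached as far as the arm can. A call with a number of a shift or a turn outside -1 to 1 is refused whole. A call with a gripper value outside its range is refused whole. The fingers move at their own pace and stop on an object; the grip force is fixed at half the most. Time passes only in rows, so rows that repeat a pose let the fingers close. It gives the time, the measured TCP pose, the force, the opening and the grip force at its end, in the units of the state.
- ctrl.get_obs(): the state, without advancing time (a new reading comes with each control period).
- ctrl.get_image(name): name is "scene" or "top"; returns (picture, depth): 384x512x3 uint8, red, green, blue; 384x512 float32, mm along the optical axis (not along the pixel's ray), 0 where there is no reading.
- ctrl.camera_info(name): a dict with "intrinsics" (3x3 intrinsics, pixels), "R" (3x3) and "t" (3): a world point X has camera coordinates R X + t. Camera axes: x right, y down, z forward; pixel columns grow to the right and rows downward; lengths in mm; the calibration is good to about 2 mm. A picture is of the moment at which its call begins. camera_info takes no time and is no camera call.
- ctrl.close_job(): hands the job in; it is judged then, once.
The state is a dict: "t": time; "qpos": joint angles; "qvel": joint speeds; "joint_torque": joint torques, N m; "ee_pos": TCP position; "orientation": TCP orientation; "ft_force": force on the tool from outside, world axes, zero at the start; "moment": the same for the moment, N m; "width": finger opening in mm; "grasp_force": force on a finger pad.
Only numpy, scipy, OpenCV 4.12 (cv2) and the standard library are available. Lean on these libraries where they do the work, as an engineer would, in place of code of your own. Each camera call takes 0.05 s, during which the arm holds its last target. There are 200 camera calls.

## Working session

There is one attempt and no reset: what is moved stays moved. The work goes in short steps, Python scripts to look and compute and a tool call to move; the robot and the scene stay as the last step left them, time stands still between calls to the robot, and variables do not carry over. Pictures are saved under pics/ and viewed, at most 14 in all, crops included, and the job is handed in when it is done.

Besides the shell and the picture viewer there is one more tool, called after "Emit:" as name([rows], argument=value, ...), one row to a line, values as JSON. servo_tool: Moves the arm, as the interface text tells. Its arguments: {"type":"object","properties":{"rows":{"type":"array","items":{"type":"array","items":{"type":"number"}}}},"required":["rows"]}

```bash
mkdir -p pics
cat > h.py <<'E'
import numpy as np, cv2
from workcell import ctrl
from scipy.spatial.transform import Rotation as R
def look(n):
    im,d=ctrl.get_image(n); c=ctrl.camera_info(n); K=np.array(c["intrinsics"]);Rm=np.array(c["R"]);t=np.array(c["t"])
    v,u=np.mgrid[0:384,0:512]
    P=np.stack([(u-K[0,2])/K[0,0]*d,(v-K[1,2])/K[1,1]*d,d],-1)
    W=(P-t.ravel())@Rm
    W[d==0]=np.nan
    return im,W
def save(im,f,s=1): cv2.imwrite(f,cv2.resize(im[:,:,::-1],None,fx=s,fy=s,interpolation=cv2.INTER_CUBIC))
E
python3 - <<'E'
from h import *
for n in("scene","top"):
    im,W=look(n); save(im,f"pics/{n}0.png",1.5); np.savez(f"{n}0.npz",im=im,W=W)
    c=ctrl.camera_info(n); print(n,-np.array(c["R"]).T@np.array(c["t"]).ravel(),np.array(c["R"]).round(2).tolist())
o=ctrl.get_obs(); print(o)
print(R.from_rotvec(o["orientation"]).as_matrix().round(3), ctrl.grasp_offset)
E
```

```text
scene [ 78.43288466 703.93512438 876.14904201] [[-0.85, -0.53, -0.02], [-0.34, 0.58, -0.74], [0.41, -0.62, -0.67]]
top [387.32364751  -2.87661713 997.86279083] [[0.03, -1.0, 0.02], [-0.98, -0.03, -0.18], [0.18, -0.01, -0.98]]
{'t': 0.1, 'qpos': array([-1.23701782e+00,  4.23768696e-01,  1.63060331e+00, -6.54903766e-06,
        1.08860361e+00, -1.90067631e-02]), 'qvel': array([ 3.26375950e-04, -1.31189257e-03, -2.50080470e-03,  1.30183191e-03,
        4.08953728e-05, -1.22380121e-03]), 'joint_torque': array([ 7.20069929e-04, -5.45612276e+01, -2.74324930e+01,  6.45223469e-02,
        1.87923666e-02, -3.69001282e-05]), 'ee_pos': array([ 215.79957251, -586.02766338,  221.98079724]), 'orientation': array([-3.09150029e+00, -5.51049758e-01,  3.49333001e-04]), 'ft_force': array([-0.96952152,  0.2313116 , -0.0096719 ]), 'moment': array([-0.05037511,  0.02009592,  0.00698493]), 'grasp_force': 0.0, 'width': 87.73531583527753}
[[ 0.938  0.346 -0.   ]
 [ 0.346 -0.938  0.001]
 [ 0.    -0.001 -1.   ]] 18.700000000000003
```

View pics/scene0.png

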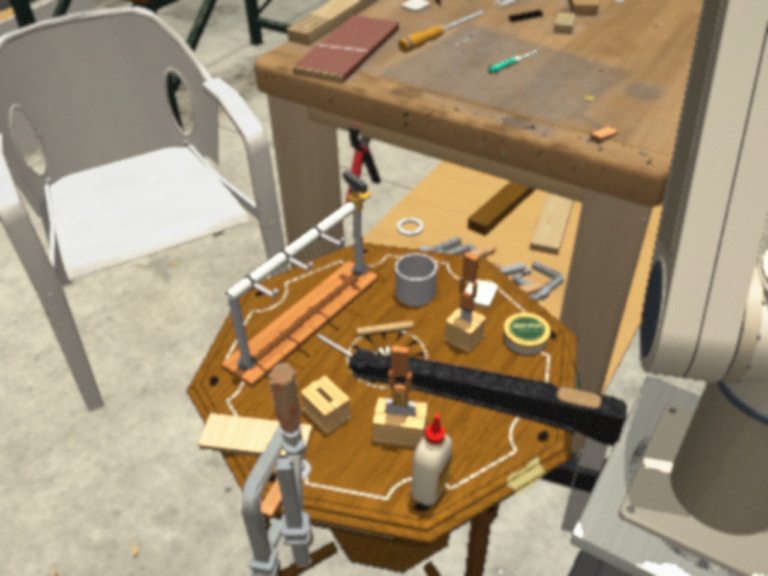

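View pics/top0.png

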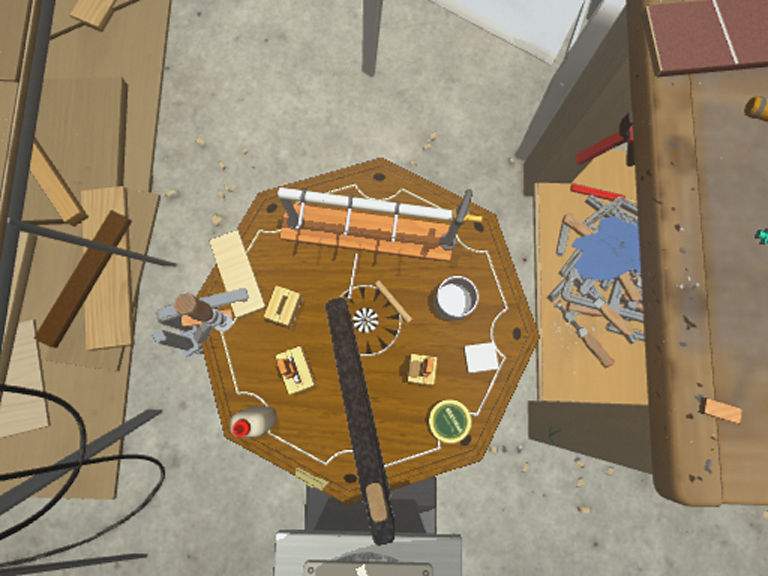

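The scene has two spatulas: a block at top (295,370) that looks wide, and one at (422,369) that looks narrow. There is also an empty block at (282,306), the cup at (457,298), and the rail at (285–465, 190–255) with the valve at (463,205). A black bar lies at (360,400). Next I'll measure these.

```bash
cat > m.py <<'E'
from h import *
D=np.load("top0.npz");W=D["W"];im=D["im"];S=np.load("scene0.npz")
def rect(name,u0,u1,v0,v1,z0,z1,src=W):
    w=src[v0:v1,u0:u1].reshape(-1,3); w=w[(w[:,2]>z0)&(w[:,2]<z1)]
    r=cv2.minAreaRect(w[:,:2].astype(np.float32)); print(name,len(w),"rect",np.round(r[0],1),np.round(r[1],1),round(r[2],1),"med",np.nanmedian(w,0).round(1),"zmax",w[:,2].max().round(1)); return w
E
python3 - <<'E'
from m import *
rect("blkL",175,220,220,268,40,52)
rect("blkR",262,298,225,262,40,52)
rect("blkE",170,205,185,222,40,52)
rect("handL",175,220,215,268,110,200)
rect("handR",262,298,225,262,110,200)
rect("topL",175,220,215,268,164,200)
rect("topR",262,298,225,262,164,200)
rect("cup",285,325,175,218,52,68)
rect("bar",215,262,195,365,15,300)
rect("valve",295,325,120,170,196,222)
w=rect("pipe",185,305,120,150,160,176)
for v in range(185,365,20): print(v,W[v,228+int((v-200)*.13)].round(0))
for (v,u) in [(200,125),(210,140),(190,155),(170,157)]: print(u,v,W[v,u].round(0))
a=im[215:268,165:305]; b=im[110:180,180:325]
o=[cv2.resize(x,(780,int(780*x.shape[0]/x.shape[1])),interpolation=cv2.INTER_CUBIC)[:298] for x in(a,b)]
save(np.vstack(o),"pics/crop.png")
E
```

```text
blkL 363 rect [426.  137.7] [72.  46.1] 22.5 med [421.9 132.   46.8] zmax 51.5
blkR 233 rect [433.9 -81.2] [45.7 47.8] 84.1 med [429.8 -73.6  46.6] zmax 51.7
blkE 371 rect [537.8 166.5] [46.5 59.9] 72.3 med [537.2 166.3  46.7] zmax 51.9
handL 94 rect [424.9 137.4] [27.8 10.1] 22.8 med [424.7 135.3 172.4] zmax 181.4
handR 77 rect [433.4 -81.1] [10.  28.5] 84.0 med [431.3 -79.  176.9] zmax 181.2
topL 53 rect [425.7 137.8] [21.4 10. ] 21.1 med [425.3 136.5 177.9] zmax 181.4
topR 51 rect [433.6 -81.2] [10.  21.9] 84.0 med [433.4 -81.  178.1] zmax 181.2
cup 129 rect [ 560.6 -139.1] [69.5 70.8] 1.1 med [ 564.4 -141.1   60.1] zmax 65.3
bar 2784 rect [356.6  27.5] [417.7 114.6] 2.3 med [343.3  21.8  50.9] zmax 63.3
valve 134 rect [ 670.2 -126.1] [17.1 54.6] 75.4 med [ 668.5 -125.9  213.3] zmax 217.8
pipe 961 rect [675.7  22. ] [281.3  57.7] 88.8 med [683.2  30.8 167.9] zmax 175.6
185 [598.  68.   3.]
205 [537.  61.  37.]
225 [484.  50.  41.]
245 [432.  43.  45.]
265 [381.  33.  50.]
285 [332.  23.  52.]
305 [284.  17.  54.]
325 [237.   8.  55.]
345 [191.   1.  55.]
125 200 [513. 271. 214.]
140 210 [504. 263. 131.]
155 190 [576. 263.  11.]
157 170 [632. 262.  13.]
```

View pics/crop.png

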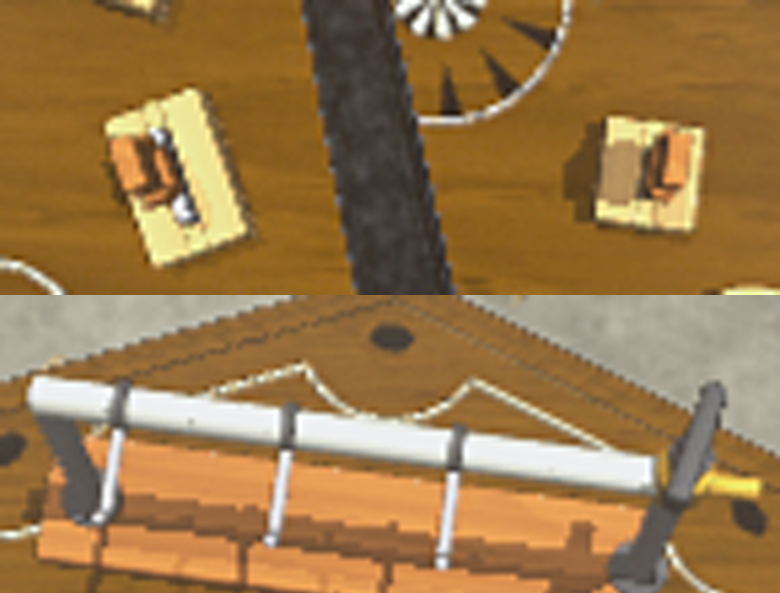

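Run:
```python
from m import *
V=W[120:160,180:310].reshape(-1,3)
p=V[(V[:,2]>166.5)&(V[:,2]<172)&(V[:,0]>640)]
vx,vy,x0,y0=cv2.fitLine(p[:,:2].astype(np.float32),cv2.DIST_HUBER,0,.1,.01).ravel()
if vy<0: vx,vy=-vx,-vy
d=np.array([vx,vy]);out=np.array([-vy,vx]);  # rack y ; -x
c=np.array([x0,y0]); print("axis",d,"out",out,"yaw",np.arctan2(-vx,vy),len(p))
for lab,Z in(("top",V),("scene",S["W"].reshape(-1,3))):
  q=Z[(Z[:,2]>150)&(Z[:,2]<185)]
  s=(q[:,:2]-c)@out;l=(q[:,:2]-c)@d
  m=(s>15)&(s<62)&(abs(l)<200)
  h=np.c_[l,s,q[:,2]][m]; h=h[h[:,0].argsort()]
  g=np.split(h,np.where(np.diff(h[:,0])>25)[0]+1)
  for k in g: print(lab,len(k),k[:,0].min().round(1),np.median(k[:,0]).round(1),k[:,0].max().round(1),"s",k[:,1].max().round(1),"zmed",np.median(k[:,2]).round(1),"xy@0",(c+d*np.median(k[:,0])).round(1))
  q2=q[(abs((q[:,:2]-c)@out)<12)&(abs((q[:,:2]-c)@d)<200)]; print(lab,"pipe l",np.percentile((q2[:,:2]-c)@d,[0,100]).round(1), "s med of z>166",np.median(((q2[:,:2]-c)@out)[q2[:,2]>167]))
im=S["im"]; a=im[160:240,290:330]; b=im[220:300,245:290]
save(np.hstack([cv2.resize(x,(390,580),interpolation=cv2.INTER_CUBIC) for x in(b,a)]),"pics/spat.png")
```

```text
axis [0.10332654 0.9946475 ] out [-0.9946475   0.10332654] yaw -0.10351129 588
top 38 -54.1 -51.2 -48.3 s 54.7 zmed 163.1 xy@0 [680.2 -27.3]
top 42 20.9 23.4 26.9 s 57.4 zmed 163.8 xy@0 [687.9  46.8]
top 43 95.9 98.3 101.7 s 58.0 zmed 163.4 xy@0 [695.6 121.4]
top pipe l [-159.6  141.7] s med of z>166 -0.11445685112651935
scene 4 -152.0 -150.2 -146.6 s 16.1 zmed 162.4 xy@0 [ 669.9 -125.9]
scene 44 -53.8 -50.2 -46.9 s 60.4 zmed 162.9 xy@0 [680.3 -26.4]
scene 49 20.2 25.3 27.7 s 60.8 zmed 162.6 xy@0 [688.1  48.7]
scene 51 95.9 100.0 102.6 s 61.2 zmed 162.8 xy@0 [695.8 123.1]
scene pipe l [-187.9  141.7] s med of z>166 3.8221996953317383
```

View pics/spat.png

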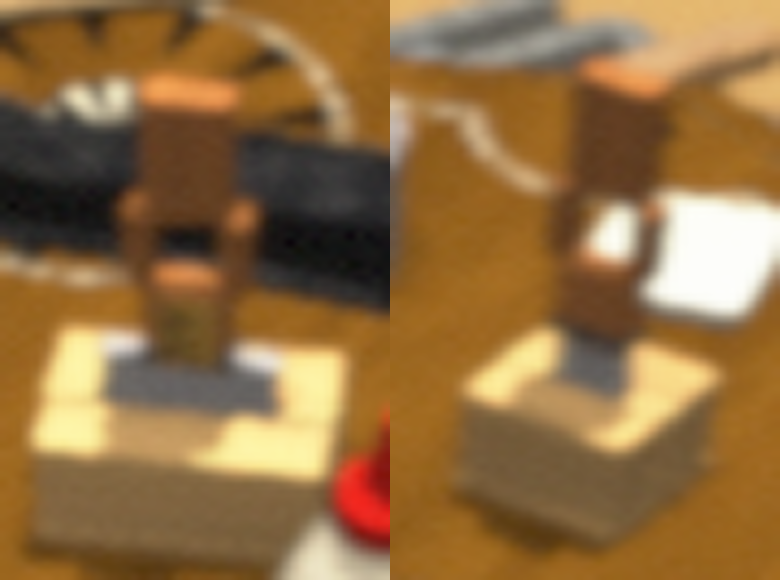

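Scene crop: the wide spatula (left) shows its brass plate towards +y. The narrow one shows its plain side there, so its plate faces -y. The middle spatula is absent. I'll move towards the wide one now.

Emit:
servo_tool([
  [0,0,0,1,-0.75,0,60],
  [0,0,0,1,-0.75,0,60],
  [0,0,0,1,-0.75,0,60],
  [0,0,0,1,-0.75,0,60],
  [0,0,0,1,-0.75,0,60],
  [0,0,0,1,-0.75,0,60],
  [0,0,0,1,-0.75,0,60],
])

```text
t: 0.98
ee_pos: [351.2, -377.7, 222.6]
orientation: [3.093, 0.549, -0.0]
ft_force: [-1.3, 0.0, -0.2]
width: 59.7
grasp_force: 0.0
```

Emit:
servo_tool([
  [0,0,0,1,-1,0,60],
  [0,0,0,1,-1,0,60],
  [0,0,0,1,-1,0,60],
  [0,0,0,1,-1,0,60],
  [0,0,0,1,-1,0,60],
  [0,0,0,1,-1,0,60],
  [0,0,0,1,-1,0,60],
])

```text
t: 1.85
ee_pos: [470.0, -121.1, 222.5]
orientation: [3.093, 0.549, -0.001]
ft_force: [-0.5, 0.9, 0.3]
width: 60.3
grasp_force: 0.0
```

Emit:
servo_tool([
  [0,0,0,0.235,-1,0,60],
  [0,0,0,0.235,-1,0,60],
  [0,0,0,0.235,-1,0,60],
  [0,0,0,0.235,-1,0,60],
  [0,0,0,0.235,-1,0,60],
  [0,0,0,0.235,-1,0,60],
])

```text
t: 2.6
ee_pos: [445.6, 82.6, 222.6]
orientation: [3.093, 0.548, -0.0]
ft_force: [-0.3, -0.2, -0.9]
width: 60.3
grasp_force: 0.0
```

```bash
cat >> h.py <<'E'
def go(x,y,z,yaw,obs=None):
    o=obs or ctrl.get_obs(); M=R.from_rotvec(o["orientation"]); p=np.array(o["ee_pos"])
    a=np.radians(yaw); Y=np.array([np.cos(a),np.sin(a),0]);Z=np.array([0,0,-1.]);T=R.from_matrix(np.c_[np.cross(Y,Z),Y,Z])
    print("t",round(o["t"],2),"at",p.round(1),"yaw",np.degrees(np.arctan2(*M.as_matrix()[[1,0],1])).round(2),"w",round(o["width"],1),"gf",round(o["grasp_force"],1),"F",o["ft_force"].round(1))
    print("turn",((M.inv()*T).as_rotvec()/1.5).round(4),"shift",(M.inv().apply(np.array([x,y,z])-p)/200).round(4))
E
python3 -c "
from h import *
go(425.5,137.7,146,-67.7)"
```

```text
t 2.6 at [445.6  82.6 222.6] yaw -69.89 w 60.3 gf 0.0 F [-0.3 -0.2 -0.9]
turn [ 0.0002  0.0001 -0.0255] shift [ 3.000e-04 -2.936e-01  3.831e-01]
```

Emit:
servo_tool([
  [0,0,-0.0255,0,-0.294,0,60],
  [0,0,-0.0255,0,-0.294,0,50],
  [0,0,-0.0255,0,-0.294,0.2,50],
  [0,0,-0.0255,0,-0.294,0.383,50],
  [0,0,-0.0255,0,-0.294,0.383,50],
  [0,0,-0.0255,0,-0.294,0.383,50],
])

```text
t: 3.35
ee_pos: [426.1, 138.5, 147.0]
orientation: [3.082, 0.608, 0.001]
ft_force: [0.4, -0.1, 0.2]
width: 49.8
grasp_force: 0.0
```

Emit:
servo_tool([
  [0,0,0,0,0,0,0],
  [0,0,0,0,0,0,0],
  [0,0,0,0,0,0,0],
  [0,0,0,0,0,0,0],
  [0,0,0,0,0,0,0],
  [0,0,0,0,0,0,0],
  [0,0,0,0,0,0,0],
  [0,0,0,0,0,0,0],
])

```text
t: 4.35
ee_pos: [425.3, 139.3, 146.2]
orientation: [3.082, 0.61, 0.0]
ft_force: [-0.6, -1.8, 4.3]
width: 9.5
grasp_force: 30.0
```

Emit:
servo_tool([
  [0,0,0,0,0,-0.1,0],
  [0,0,0,0,0,-0.2,0],
  [0,0,0,0,0,-0.35,0],
  [0,0,0,0,0,-0.44,0],
  [0,0,0,0,0,-0.44,0],
  [0,0,0,0,0,-0.44,0],
])

```text
t: 5.1
ee_pos: [424.4, 139.1, 233.1]
orientation: [-3.082, -0.61, 0.002]
ft_force: [-1.0, -0.9, -0.9]
width: 9.8
grasp_force: 30.0
```

```bash
cat >> h.py <<'E'
def cup():
    im,W=look("top"); V=W.reshape(-1,3); q=V[(V[:,2]>50)&(V[:,2]<66)&(abs(V[:,0]-561)<90)&(abs(V[:,1]+139)<90)]
    # keep main cluster
    m=np.median(q[:,:2],0); q=q[np.hypot(*(q[:,:2]-m).T)<60]
    (c,r)=cv2.minEnclosingCircle(q[:,:2].astype(np.float32)); print("cup",np.round(c,1),round(r,1),len(q)); return c,im,W
E
python3 - <<'E'
from h import *
c,im,W=cup(); go(c[0],c[1],232,-67.7); im,W=look("scene"); save(im[60:310,150:420],"pics/s1.png",2.2)
V=W.reshape(-1,3); q=V[np.isfinite(V[:,0])&(abs(V[:,0]-425)<40)&(abs(V[:,1]-139)<40)&(V[:,2]>65)&(V[:,2]<130)]; print(q.min(0),np.percentile(q[:,2],1))
E
```

```text
cup [ 560.7 -139.4] 36.0 135
t 5.15 at [424.3 139.1 233. ] yaw -67.6 w 10.1 gf 30.0 F [-0.1 -0.1 -0.4]
turn [-0.0002  0.0013  0.0012] shift [0.0997 1.5471 0.0042]
[398.81011194 130.97074872  91.9104527 ] 93.44806801603902
```

View pics/s1.png

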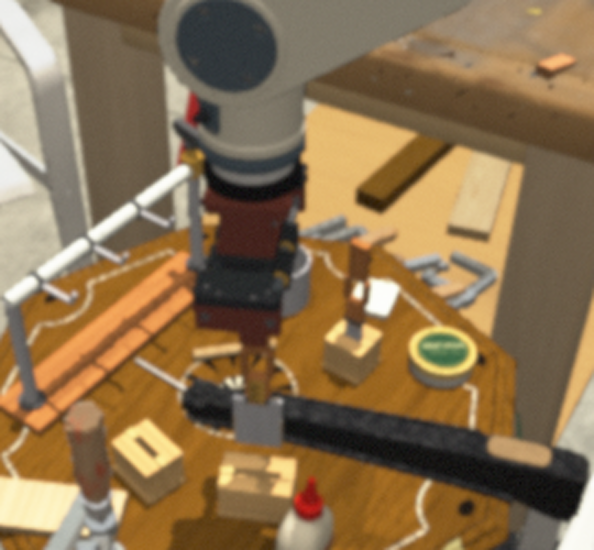

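The wide spatula is held upright, its blade clear of the block at (258,420). On to the cup.

Emit:
servo_tool([
  [0,0,0,0.05,0.25,0,0],
  [0,0,0,0.05,0.5,0,0],
  [0,0,0,0.05,0.75,0,0],
  [0,0,0,0.05,0.9,0,0],
  [0,0,0,0.05,0.9,0,0],
  [0,0,0,0.05,0.9,0,0],
  [0,0,0,0.05,0.9,0,0],
])

```text
t: 6.08
ee_pos: [502.4, -22.3, 233.8]
orientation: [-3.081, -0.612, 0.001]
ft_force: [-0.3, -0.3, 0.3]
width: 9.7
grasp_force: 30.0
```

Run:
```python
from h import *
c,im,W=cup(); go(c[0],c[1],165,-67.7)
```

```text
cup [ 533.  -116.4] 1.8 3
t 6.12 at [502.5 -22.4 233.9] yaw -67.52 w 10.0 gf 30.0 F [-0.6 -0.6 -1.4]
turn [-0.0002  0.0002  0.0021] shift [-0.0388  0.4928  0.3446]
```

Run:
```python
from h import *
for n in("scene","top"):
    im,W=look(n); V=W.reshape(-1,3); q=V[(V[:,2]>54)&(V[:,2]<64)&(abs(V[:,0]-561)<110)&(abs(V[:,1]+139)<110)]
    print(n,len(q),np.percentile(q[:,:2],[1,50,99],axis=0).round(1).tolist() if len(q)>9 else "")
go(560.7,-139.4,165,-67.7)
```

```text
scene 93 [[522.0, -174.9], [562.5, -141.2], [669.7, -115.0]]
top 2 
t 6.22 at [502.7 -22.6 234.1] yaw -67.52 w 9.3 gf 30.0 F [-0.7 -0.2 -1.5]
turn [-0.0001  0.      0.002 ] shift [0.0446 0.6507 0.3455]
```

Scene view: rim unmoved (x from 522, y from -175). Dip.

Emit:
servo_tool([
  [0,0,0,0.045,0.3,0,0],
  [0,0,0,0.045,0.55,0,0],
  [0,0,0,0.045,0.65,0,0],
  [0,0,0,0.045,0.65,0,0],
  [0,0,0,0.045,0.65,0.1,0],
  [0,0,0,0.045,0.65,0.2,0],
  [0,0,0,0.045,0.65,0.3,0],
  [0,0,0,0.045,0.65,0.345,0],
  [0,0,0,0.045,0.65,0.345,0],
  [0,0,0,0.045,0.65,0.345,0],
])

```text
t: 7.48
ee_pos: [561.2, -139.8, 165.9]
orientation: [3.081, 0.611, 0.002]
ft_force: [0.1, -0.5, -0.7]
width: 10.0
grasp_force: 30.0
```

Emit:
servo_tool([
  [0,0,0,0,0,0,0],
  [0,0,0,0,0,0,0],
  [0,0,0,0,0,0,0],
  [0,0,0,0,0,0,0],
  [0,0,0,0,0,0,0],
])

```text
t: 8.1
ee_pos: [560.8, -140.1, 165.0]
orientation: [-3.082, -0.61, 0.0]
ft_force: [-0.9, -0.5, -0.6]
width: 9.8
grasp_force: 30.0
```

Emit:
servo_tool([
  [0,0,0,0,0,-0.2,0],
  [0,0,0,0,0,-0.37,0],
  [0,0,0,0,0,-0.37,0],
  [0,0,-0.1,0.1,-0.2,-0.37,0],
  [0,0,-0.2,0.2,-0.4,-0.37,0],
  [0,0,-0.3,0.3,-0.6,-0.37,0],
  [0,0,-0.4,0.4,-0.8,-0.37,0],
  [0,0,-0.5,0.45,-0.95,-0.37,0],
  [0,0,-0.6,0.45,-0.95,-0.37,0],
  [0,0,-0.7,0.45,-0.95,-0.37,0],
])

```text
t: 9.35
ee_pos: [570.7, 70.5, 237.3]
orientation: [-2.353, -2.079, 0.003]
ft_force: [0.4, -0.1, -0.1]
width: 9.6
grasp_force: 30.0
```

Run:
```python
from h import *
go(610,131,198.5,-5.9)
```

```text
t 9.35 at [570.7  70.5 237.3] yaw -7.08 w 9.6 gf 30.0 F [ 0.4 -0.1 -0.1]
turn [-0.0016  0.0004 -0.0138] shift [0.3248 0.1584 0.1937]
```

Emit:
servo_tool([
  [0,0,-0.014,0.15,0.0,0,0],
  [0,0,-0.014,0.325,0.05,0.05,0],
  [0,0,-0.014,0.325,0.1,0.15,0],
  [0,0,-0.014,0.325,0.158,0.194,0],
  [0,0,-0.014,0.325,0.158,0.194,0],
  [0,0,-0.014,0.325,0.158,0.194,0],
  [0,0,-0.014,0.325,0.158,0.194,0],
])

```text
t: 10.22
ee_pos: [611.4, 129.8, 200.9]
orientation: [2.339, 2.096, 0.001]
ft_force: [-0.7, -0.3, -0.3]
width: 10.3
grasp_force: 30.0
```

Run:
```python
from h import *
go(665.9,125.2,198.5,-5.9)
im,W=look("scene"); save(im[100:300,130:320],"pics/s2.png",2.8)
```

```text
t 10.22 at [611.4 129.8 200.9] yaw -6.26 w 10.3 gf 30.0 F [-0.7 -0.3 -0.3]
turn [ 0.0005 -0.0001 -0.0042] shift [0.0066 0.2733 0.0123]
```

View pics/s2.png

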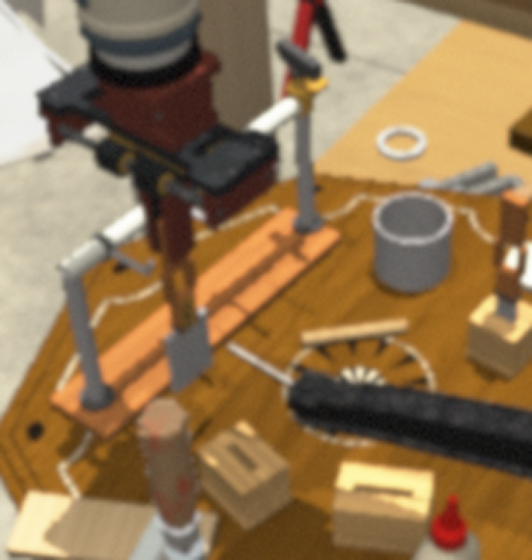

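The view shows the spatula (190,330) in front of the left hook. I'll advance onto it.

Emit:
servo_tool([
  [0,0,-0.004,0.006,0,0.012,0],
  [0,0,-0.004,0.006,0.06,0.012,0],
  [0,0,-0.004,0.006,0.12,0.012,0],
  [0,0,-0.004,0.006,0.18,0.012,0],
  [0,0,-0.004,0.006,0.23,0.012,0],
  [0,0,-0.004,0.006,0.265,0.012,0],
  [0,0,-0.004,0.006,0.265,0.012,0],
  [0,0,-0.004,0.006,0.265,0.012,0],
])

```text
t: 11.28
ee_pos: [663.8, 125.7, 197.8]
orientation: [-2.332, -2.104, 0.001]
ft_force: [0.2, 0.2, -0.9]
width: 9.8
grasp_force: 30.0
```

Run:
```python
from h import *
go(665.9,125.2,182,-5.9)
im,W=look("scene"); save(im[100:300,130:320],"pics/s3.png",2.8)
```

```text
t 11.28 at [663.8 125.7 197.8] yaw -5.88 w 9.8 gf 30.0 F [ 0.2  0.2 -0.9]
turn [-0.0003  0.0001  0.0002] shift [-0.0014  0.0106  0.0788]
```

View pics/s3.png

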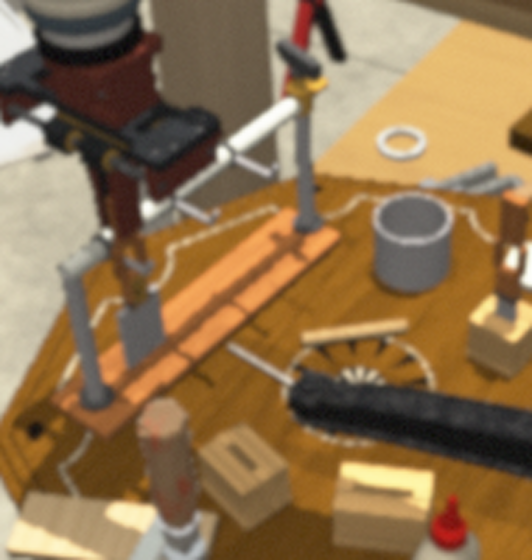

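The eye is over the hook and there is no contact force. Lower and release.

Emit:
servo_tool([
  [0,0,0,0,0.005,0.03,0],
  [0,0,0,0,0.005,0.06,0],
  [0,0,0,0,0.005,0.077,0],
  [0,0,0,0,0.005,0.077,0],
  [0,0,0,0,0.005,0.077,0],
])

```text
t: 11.95
ee_pos: [665.3, 125.6, 182.6]
orientation: [2.333, 2.104, 0.0]
ft_force: [0.9, 0.2, -1.2]
width: 9.9
grasp_force: 30.0
```

Emit:
servo_tool([
  [0,0,0,0,0,0,16],
  [0,0,0,0,0,0,24],
  [0,0,0,0,0,0,30],
  [0,0,0,0,0,0,30],
  [0,0,0,0,0,0,30],
  [0,0,0,0,0,-0.1,30],
  [0,0,0,0,0,-0.25,30],
  [0,0,0,0,0,-0.35,30],
  [0,0,0,0,0,-0.35,30],
])

```text
t: 13.08
ee_pos: [666.3, 125.8, 255.2]
orientation: [2.331, 2.103, 0.006]
ft_force: [-0.2, 0.5, -1.0]
width: 29.7
grasp_force: 0.0
```

Run:
```python
from h import *
go(433.5,-81.2,232,84)
im,W=look("scene"); save(im[100:300,130:320],"pics/s4.png",2.8)
```

```text
t 13.07 at [666.3 125.8 255.2] yaw -5.89 w 29.7 gf 0.0 F [-0.2  0.5 -1. ]
turn [ 0.0029  0.0016 -1.0459] shift [-1.149  -1.0524  0.11  ]
```

View pics/s4.png

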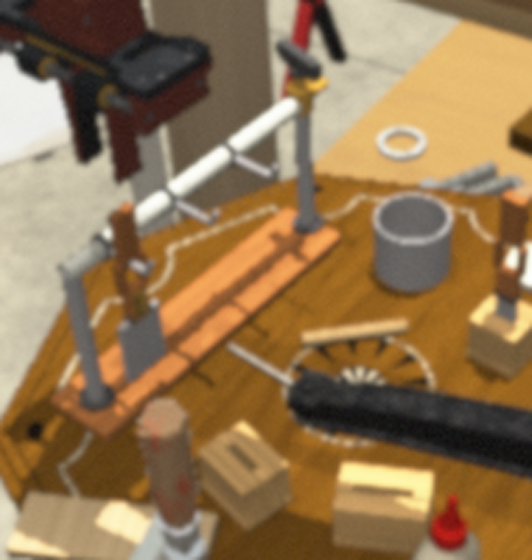

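The wide spatula hangs on the left hook at (130,280). Next, the narrow one.

Emit:
servo_tool([
  [0,0,-0.11,-0.1,-0.2,0,50],
  [0,0,-0.22,-0.3,-0.4,0,50],
  [0,0,-0.33,-0.5,-0.6,0,50],
  [0,0,-0.44,-0.7,-0.8,0,50],
  [0,0,-0.55,-0.9,-0.9,0,50],
  [0,0,-0.66,-0.9,-0.9,0,50],
  [0,0,-0.77,-0.9,-0.9,0,50],
  [0,0,-0.88,-0.9,-0.9,0,50],
  [0,0,-0.98,-0.9,-0.9,0,50],
  [0,0,-0.98,-0.9,-0.9,0,50],
])

```text
t: 14.38
ee_pos: [466.9, -35.0, 251.6]
orientation: [-0.321, -3.123, 0.0]
ft_force: [0.1, 0.2, -0.1]
width: 50.1
grasp_force: 0.0
```

Run:
```python
from h import *
go(433.5,-81.2,146.2,84)
```

```text
t 14.38 at [466.9 -35.  251.6] yaw 78.26 w 50.1 gf 0.0 F [ 0.1  0.2 -0.1]
turn [-0.0001 -0.0013 -0.0668] shift [ 0.1156 -0.2602  0.5271]
```

Emit:
servo_tool([
  [0,0,-0.067,0.116,-0.2,0,50],
  [0,0,-0.067,0.116,-0.26,0.05,50],
  [0,0,-0.067,0.116,-0.26,0.1,50],
  [0,0,-0.067,0.116,-0.26,0.25,50],
  [0,0,-0.067,0.116,-0.26,0.4,50],
  [0,0,-0.067,0.116,-0.26,0.527,50],
  [0,0,-0.067,0.116,-0.26,0.527,50],
  [0,0,-0.067,0.116,-0.26,0.527,50],
])

```text
t: 15.38
ee_pos: [435.1, -81.0, 147.3]
orientation: [0.163, 3.137, 0.0]
ft_force: [0.1, -0.5, 0.6]
width: 49.8
grasp_force: 0.0
```

Emit:
servo_tool([
  [0,0,0,0,0,0,0],
  [0,0,0,0,0,0,0],
  [0,0,0,0,0,0,0],
  [0,0,0,0,0,0,0],
  [0,0,0,0,0,0,0],
  [0,0,0,0,0,0,0],
  [0,0,0,0,0,0,0],
  [0,0,0,0,0,0,0],
])

```text
t: 16.38
ee_pos: [434.5, -81.2, 147.2]
orientation: [0.162, 3.137, 0.0]
ft_force: [-0.9, -0.0, 3.7]
width: 9.5
grasp_force: 30.0
```

Emit:
servo_tool([
  [0,0,0,0,0,-0.1,0],
  [0,0,0,0,0,-0.2,0],
  [0,0,0,0,0,-0.35,0],
  [0,0,0,0,0,-0.44,0],
  [0,0,0,0,0,-0.44,0],
  [0,0,0,0,0,-0.44,0],
])

```text
t: 17.12
ee_pos: [433.8, -81.1, 234.2]
orientation: [-0.162, -3.136, -0.0]
ft_force: [0.8, 0.4, -0.6]
width: 9.6
grasp_force: 30.0
```

Run:
```python
from h import *
c,_,_=cup()
im,W=look("scene"); V=W.reshape(-1,3); q=V[(V[:,2]>54)&(V[:,2]<64)&(abs(V[:,0]-561)<110)&(abs(V[:,1]+139)<110)&(V[:,0]<640)]
print(len(q),np.percentile(q[:,:2],[1,50,99],axis=0).round(1).tolist())
go(560.7,-139.4,232,84); save(im[60:310,150:420],"pics/s5.png",2.2)
```

```text
cup [ 586.  -145.3] 24.2 40
160 [[521.2, -175.4], [559.3, -139.6], [592.2, -102.2]]
t 17.23 at [433.7 -81.1 234. ] yaw 84.1 w 10.3 gf 30.0 F [-0.2 -0.  -0.9]
turn [ 0.0001 -0.0014  0.0011] shift [-0.6617 -0.2245  0.0086]
```

View pics/s5.png

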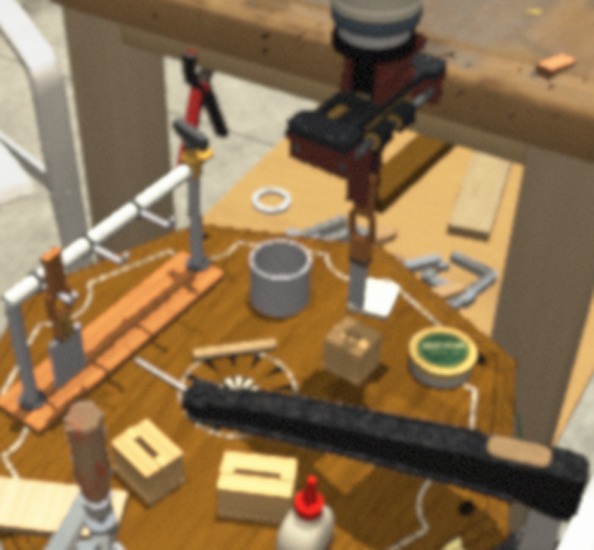

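The narrow spatula is held above its block and the cup at (280,275) hasn't moved. Dip.

Emit:
servo_tool([
  [0,0,0,-0.2,-0.1,0,0],
  [0,0,0,-0.45,-0.2,0,0],
  [0,0,0,-0.66,-0.225,0,0],
  [0,0,0,-0.66,-0.225,0,0],
  [0,0,0,-0.66,-0.225,0,0],
  [0,0,0,-0.66,-0.225,0.12,0],
  [0,0,0,-0.66,-0.225,0.24,0],
  [0,0,0,-0.66,-0.225,0.345,0],
  [0,0,0,-0.66,-0.225,0.345,0],
  [0,0,0,-0.66,-0.225,0.345,0],
])

```text
t: 18.48
ee_pos: [560.9, -139.5, 166.9]
orientation: [0.162, 3.137, -0.0]
ft_force: [-0.5, 0.2, -0.2]
width: 10.1
grasp_force: 30.0
```

Emit:
servo_tool([
  [0,0,0,0,0,0,0],
  [0,0,0,0,0,0,0],
  [0,0,0,0,0,0,0],
  [0,0,0,0,0,0,0],
  [0,0,0,0,0,0,0],
])

```text
t: 19.1
ee_pos: [561.1, -139.6, 166.0]
orientation: [-0.162, -3.137, -0.0]
ft_force: [0.7, -0.2, -1.0]
width: 10.2
grasp_force: 30.0
```

Run:
```python
from h import *
im,W=look("scene"); V=W.reshape(-1,3); q=V[(V[:,2]>54)&(V[:,2]<64)&(abs(V[:,0]-561)<110)&(abs(V[:,1]+139)<110)&(V[:,0]<640)]
print(len(q),np.percentile(q[:,:2],[1,50,99],axis=0).round(1).tolist())
go(550,-30,240,-5.9)
```

```text
150 [[522.2, -173.5], [550.4, -133.7], [592.3, -102.9]]
t 19.15 at [ 561.1 -139.6  166.1] yaw 84.1 w 9.7 gf 30.0 F [ 1.6  1.1 -0.2]
turn [-0.     -0.      1.0471] shift [ 0.1114  0.5393 -0.3697]
```

Emit:
servo_tool([
  [0,0,0,0,0,-0.2,0],
  [0,0,0,0,0,-0.38,0],
  [0,0,0.08,0,0,-0.38,0],
  [0,0,0.2,0.11,0.1,-0.38,0],
  [0,0,0.32,0.11,0.2,-0.38,0],
  [0,0,0.44,0.11,0.3,-0.38,0],
  [0,0,0.56,0.11,0.4,-0.38,0],
  [0,0,0.68,0.11,0.5,-0.38,0],
  [0,0,0.8,0.11,0.54,-0.38,0],
  [0,0,0.92,0.11,0.54,-0.38,0],
])

```text
t: 20.4
ee_pos: [550.3, -29.2, 242.0]
orientation: [-2.127, -2.311, -0.0]
ft_force: [0.4, 0.4, -0.0]
width: 9.9
grasp_force: 30.0
```

Run:
```python
from h import *
go(595.8,-18,199.2,-5.9)
```

```text
t 20.4 at [550.3 -29.2 242. ] yaw 4.75 w 9.9 gf 30.0 F [ 0.4  0.4 -0. ]
turn [-1.000e-04 -1.000e-04  1.239e-01] shift [0.0368 0.2314 0.2142]
```

Emit:
servo_tool([
  [0,0,0.1,0.037,0.05,0.1,0],
  [0,0,0.124,0.037,0.15,0.214,0],
  [0,0,0.124,0.037,0.231,0.214,0],
  [0,0,0.124,0.037,0.231,0.214,0],
  [0,0,0.124,0.037,0.231,0.214,0],
  [0,0,0.124,0.037,0.231,0.214,0],
])

```text
t: 21.15
ee_pos: [595.4, -18.6, 200.0]
orientation: [2.327, 2.109, 0.001]
ft_force: [0.5, -0.0, 0.2]
width: 10.1
grasp_force: 30.0
```

Run:
```python
from h import *
go(650.5,-23.7,199.2,-5.9)
```

```text
t 21.15 at [595.4 -18.6 200. ] yaw -5.63 w 10.1 gf 30.0 F [ 0.5 -0.   0.2]
turn [ 0.0004 -0.      0.0032] shift [0.0016 0.2765 0.0041]
```

Emit:
servo_tool([
  [0,0,0.003,0.002,0,0.004,0],
  [0,0,0.003,0.002,0.06,0.004,0],
  [0,0,0.003,0.002,0.12,0.004,0],
  [0,0,0.003,0.002,0.18,0.004,0],
  [0,0,0.003,0.002,0.23,0.004,0],
  [0,0,0.003,0.002,0.272,0.004,0],
  [0,0,0.003,0.002,0.272,0.004,0],
  [0,0,0.003,0.002,0.272,0.004,0],
])

```text
t: 22.15
ee_pos: [649.5, -23.4, 198.3]
orientation: [-2.332, -2.104, 0.001]
ft_force: [-0.8, 0.7, -0.7]
width: 9.9
grasp_force: 30.0
```

Run:
```python
from h import *
go(650.5,-23.7,182.8,-5.9)
im,W=look("scene"); save(im[100:250,150:320],"pics/s6.png",3)
```

```text
t 22.15 at [649.5 -23.4 198.3] yaw -5.88 w 9.9 gf 30.0 F [-0.8  0.7 -0.7]
turn [-0.0004 -0.      0.0002] shift [-0.0011  0.005   0.0776]
```

View pics/s6.png

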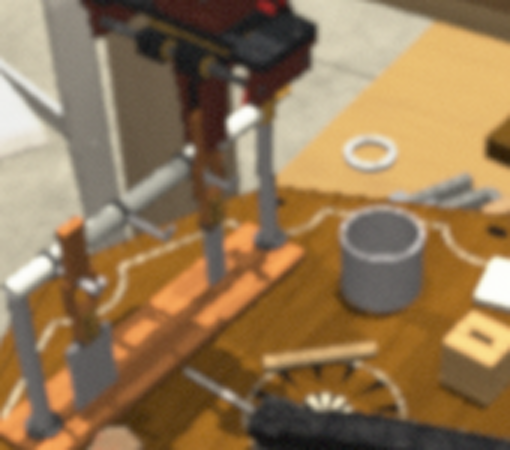

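The narrow eye is threaded on the right hook (tip at (220,182)). Lower, release, retreat.

Emit:
servo_tool([
  [0,0,0,0,0.003,0.03,0],
  [0,0,0,0,0.003,0.06,0],
  [0,0,0,0,0.003,0.078,0],
  [0,0,0,0,0.003,0.078,0],
  [0,0,0,0,0.003,0.078,0],
])

```text
t: 22.82
ee_pos: [650.5, -23.5, 182.9]
orientation: [2.333, 2.104, 0.0]
ft_force: [0.4, 0.6, -1.5]
width: 10.2
grasp_force: 30.0
```

Emit:
servo_tool([
  [0,0,0,0,0,0,16],
  [0,0,0,0,0,0,24],
  [0,0,0,0,0,0,30],
  [0,0,0,0,0,0,30],
  [0,0,0,0,0,0,30],
  [0,0,0,0,0,-0.1,30],
  [0,0,0,0,0,-0.25,30],
  [0,0,0,0,0,-0.4,30],
  [0,0,0,0,0,-0.4,30],
])

```text
t: 23.95
ee_pos: [652.3, -23.6, 267.0]
orientation: [2.329, 2.101, 0.007]
ft_force: [-0.3, 0.4, 0.0]
width: 29.8
grasp_force: 0.0
```

Run:
```python
from h import *
im,W=look("scene"); save(im[100:250,150:320],"pics/s7.png",3)
V=W.reshape(-1,3); q=V[(V[:,2]>200)&(V[:,2]<220)&(abs(V[:,0]-669)<50)&(abs(V[:,1]+126)<50)]
print(len(q),cv2.minAreaRect(q[:,:2].astype(np.float32)))
im,W=look("top");V=W.reshape(-1,3); q=V[(V[:,2]>200)&(V[:,2]<220)&(abs(V[:,0]-669)<50)&(abs(V[:,1]+126)<50)]
print(len(q),cv2.minAreaRect(q[:,:2].astype(np.float32)) if len(q)>4 else 0)
go(670,-126,230,-95.9)
```

```text
117 ((666.86669921875, -125.42444610595703), (14.01463508605957, 57.34672927856445), 72.50180053710938)
0 0
t 24.05 at [650.4 -23.5 263.4] yaw -5.89 w 30.3 gf 0.0 F [-0.5  1.2 -0. ]
turn [ 4.0000e-04 -5.0000e-04  1.0473e+00] shift [-0.4999  0.1498  0.1671]
```

View pics/s7.png

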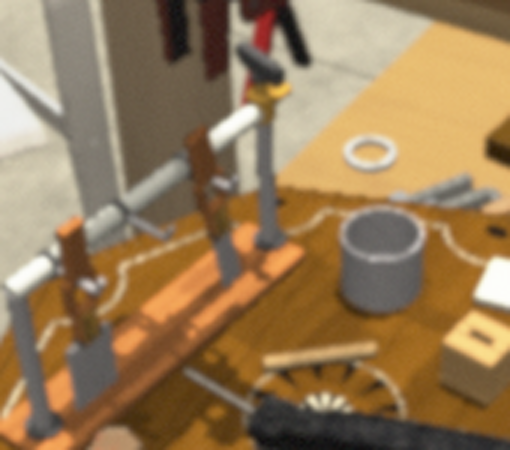

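Both hang. Valve bar at (262,62). Refining its angle.

Run:
```python
from m import *
for n,A in(("top",W),("scene",S["W"])):
    V=A.reshape(-1,3)
    for lo in(209,211):
        q=V[(V[:,2]>lo)&(V[:,2]<220)&(abs(V[:,0]-669)<45)&(abs(V[:,1]+126)<45)][:,:2].astype(np.float32)
        l=cv2.fitLine(q,cv2.DIST_HUBER,0,.1,.01).ravel(); print(n,lo,len(q),q.mean(0),np.degrees(np.arctan2(l[1],l[0])),cv2.minAreaRect(q))
go(670,-126,240,76)
```

```text
top 209 111 [ 669.65393  -126.245415] -18.97893 ((670.0823974609375, -126.46977233886719), (10.795412063598633, 54.77921676635742), 71.22517395019531)
top 211 110 [ 669.57635 -126.1793 ] -18.964802 ((670.0823974609375, -126.46977233886719), (10.795412063598633, 54.77921676635742), 71.22517395019531)
scene 209 65 [ 666.3805   -124.111465] -18.998783 ((667.7406005859375, -125.10456848144531), (10.520160675048828, 54.77621841430664), 71.4835205078125)
scene 211 51 [ 665.64935 -124.58988] -17.451284 ((667.1961669921875, -124.93499755859375), (10.495935440063477, 53.63594055175781), 71.48352813720703)
t 24.05 at [650.4 -23.5 263.4] yaw -5.89 w 30.3 gf 0.0 F [-0.5  1.2 -0. ]
turn [ 5.000e-04  4.000e-04 -9.528e-01] shift [-0.4999  0.1499  0.1171]
```

Emit:
servo_tool([
  [0,0,-0.11,-0.1,0.05,0,40],
  [0,0,-0.22,-0.3,0.1,0,40],
  [0,0,-0.33,-0.5,0.15,0,40],
  [0,0,-0.44,-0.5,0.15,0,40],
  [0,0,-0.55,-0.5,0.15,0,40],
  [0,0,-0.66,-0.5,0.15,0,40],
  [0,0,-0.77,-0.5,0.15,0,40],
  [0,0,-0.88,-0.5,0.15,0,40],
  [0,0,-0.896,-0.5,0.15,0,40],
  [0,0,-0.896,-0.5,0.15,0,40],
])

```text
t: 25.3
ee_pos: [669.7, -125.9, 262.1]
orientation: [-0.519, -3.097, -0.0]
ft_force: [-0.0, 0.5, -0.8]
width: 39.9
grasp_force: 0.0
```

Run:
```python
from h import *
go(670,-126.3,195,71.1)
```

```text
t 25.3 at [ 669.7 -125.9  262.1] yaw 70.97 w 39.9 gf 0.0 F [-0.   0.5 -0.8]
turn [-0.0001 -0.0009 -0.0015] shift [-0.0026 -0.0012  0.3353]
```

Emit:
servo_tool([
  [0,0,0,0,0,0.1,40],
  [0,0,0,0,0,0.2,40],
  [0,0,0,0,0,0.28,40],
  [0,0,0,0,0,0.335,40],
  [0,0,0,0,0,0.335,40],
  [0,0,0,0,0,0.335,40],
])

```text
t: 26.05
ee_pos: [670.5, -126.1, 196.4]
orientation: [0.515, 3.098, -0.0]
ft_force: [0.4, -0.0, -0.1]
width: 40.3
grasp_force: 0.0
```

Emit:
servo_tool([
  [0,0,0,0,0,0,0],
  [0,0,0,0,0,0,0],
  [0,0,0,0,0,0,0],
  [0,0,0,0,0,0,0],
  [0,0,0,0,0,0,0],
  [0,0,0,0,0,0,0],
  [0,0,0,0,0,0,0],
])

```text
t: 26.92
ee_pos: [669.6, -127.6, 196.3]
orientation: [-0.515, -3.099, 0.004]
ft_force: [-1.9, -5.9, 2.2]
width: 10.9
grasp_force: 30.0
```

Run:
```python
from h import *
go(670,-126.3,195,39.1)
```

```text
t 26.93 at [ 669.6 -127.6  196.3] yaw 71.12 w 10.9 gf 30.0 F [-1.9 -5.9  2.2]
turn [-0.0015  0.0006  0.3725] shift [0.0004 0.0068 0.0062]
```

Emit:
servo_tool([
  [0,0,0.08,0,-0.006,0,0],
  [0,0,0.16,0,-0.006,0,0],
  [0,0,0.24,0,-0.006,0,0],
  [0,0,0.32,0,-0.006,0,0],
  [0,0,0.373,0,-0.006,0,0],
  [0,0,0.373,0,-0.006,0,0],
  [0,0,0.373,0,-0.006,0,0],
  [0,0,0.373,0,-0.006,0,0],
  [0,0,0.373,0,-0.006,0,0],
])

```text
t: 28.05
ee_pos: [669.6, -127.6, 196.2]
orientation: [1.35, 2.836, -0.001]
ft_force: [-2.4, -5.0, 4.2]
width: 10.4
grasp_force: 30.0
```

Emit:
servo_tool([
  [0,0,0,0,0,0,20],
  [0,0,0,0,0,0,40],
  [0,0,0,0,0,0,40],
  [0,0,0,0,0,0,40],
  [0,0,0,0,0,-0.15,40],
  [0,0,0,0,0,-0.35,40],
  [0,0,0,0,0,-0.5,40],
  [0,0,0,-0.9,0.9,-0.5,40],
  [0,0,0,-0.9,0.9,-0.5,40],
  [0,0,0,-0.9,0.9,-0.5,40],
])

```text
t: 29.3
ee_pos: [857.9, -146.6, 296.5]
orientation: [1.351, 2.836, 0.001]
ft_force: [0.7, -0.6, 0.0]
width: 39.8
grasp_force: 0.0
```

Run:
```python
from h import *
o=[]
for n in("scene","top"):
    im,W=look(n); V=W.reshape(-1,3)
    q=V[(V[:,2]>209)&(V[:,2]<220)&(abs(V[:,0]-669)<45)&(abs(V[:,1]+126)<45)][:,:2].astype(np.float32)
    if len(q)>20:
        l=cv2.fitLine(q,cv2.DIST_HUBER,0,.1,.01).ravel(); print(n,len(q),"valve deg",-5.9-np.degrees(np.arctan(l[1]/l[0])),cv2.minAreaRect(q)[1])
    o.append(cv2.resize(im[90:250,140:320] if n=="scene" else im[100:260,170:350],(390,346)))
save(np.hstack(o),"pics/f.png")
go(670,-126,300,39)
```

```text
scene 58 valve deg 42.77295 (10.579741477966309, 56.21849822998047)
t 29.4 at [ 860.2 -146.6  290.2] yaw 39.1 w 39.6 gf 0.0 F [-0.9  0.7 -1.6]
turn [-0.0008 -0.0012  0.0011] shift [ 0.6796 -0.6732 -0.0469]
```

View pics/f.png

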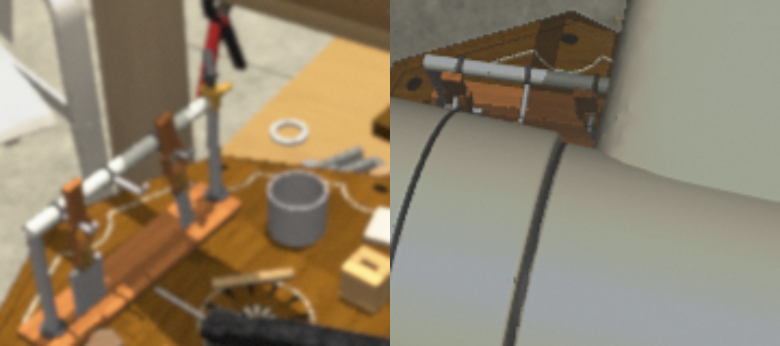

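The picture shows both spatulas hanging (left panel (80,230) and (172,165)) and the cup upright. The valve measures about 43–45°. Handing in.

```bash
python3 -c "
from h import *
print(ctrl.close_job())"
```

```text
the job is handed in; nothing more can be done
None
```

The job is handed in, with no verdict returned: the wide and then the narrow spatula (the middle one was absent) were dipped and hung on the left and right hooks with the brass plate outward. The valve measures about 43–45° open and the cup stands upright.

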